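# Clamp a well plate with a wing screw, by fingertip

## Task

Secure the lidded well plate in the clamp stand: with a fingertip push it along its guide rails until it is fully home against the far stop, and only then turn the wing screw clockwise (seen from above), by repeated fingertip strokes on its wings, until it comes to its stop with the foot pressing on the lid. Only push: do not lift the plate or pinch the wings, and leave all other things where they stand. Finish with the hand clear of everything.

Things in the scene. Friction and masses are not known exactly. Their poses are not given: they have to be found in the camera images.
- stand: Aluminium clamp stand fixed to the table. Origin: on the table, under the plate's centre when home. x: the way the plate is pushed, z up. Base: x -98 to 92 mm, y -80 to 80 mm, top at z = 10 mm. Guide rails along x at y = +-66 to +-74 mm, up to z = 20 mm. Far stop: blocks with faces at x = 43 mm, up to z = 24 mm.
- column_top (a point): Top centre of the stand's column, 80 mm above the table, 82 mm along the stand's x; the column is 16 mm along x, 30 mm along y and rises past the wings' lower edges, so there is little room for a fingertip between screw and column. An arm 24 mm wide, top at z = 50 mm, reaches from it to x = 10 mm and carries the screw.
- plate: White lidded well plate, loose, lying between the guide rails on the base of the stand: 85.5 mm along its x (the stand's x), 128 mm along its y, 17 mm high, 0.1 to 0.2 kg. Origin: centre of its underside. Home when its far edge touches the stop, its origin then 0.25 mm short of the stand's origin. It starts 30 to 55 mm short of home, and the rails leave it 2 mm play each side.
- screw_axis (a point): Point on the vertical axis of the wing screw, at mid-height of the wings (they reach 8 mm above and below it). It lies 29 mm along the stand's x. The screw sinks 6 mm per clockwise turn.
- wing_tip_a (a point): Outer end of one wing, at mid-height, 36 mm from the screw's axis. The two wings are upright steel blades, opposite each other, each 7 mm thick, 16 mm high, from 7 to 36 mm from the axis; the hub between them has radius 9 mm.
- wing_tip_b (a point): Outer end of the other wing, likewise.
- screw (a joint): Turn of the wing screw, rad; grows clockwise seen from above. 0 = fully up (wings along the stand's x, tip a towards +x), 11.0 = its stop; starts at 1.5 to 4.0. The sprung foot meets the lid of a plate that is home at about 10.0 and at the stop presses with about 6 N. Loose: about 0.5 N on a wing turns it, and it stays where it is left.
- foot: Black rubber foot under the screw, 18 mm across, origin at the centre of its underside; sprung, goes down with the screw.
- wing_a_rear: The half thickness (3.5 mm) of wing a whose face a fingertip pushes to turn the screw clockwise. Origin on the screw's axis.
- wing_a_front: The other half thickness of wing a, with the face that leads in a clockwise turn. Origin on the screw's axis.
- wing_b_rear: The half thickness (3.5 mm) of wing b whose face a fingertip pushes to turn the screw clockwise. Origin on the screw's axis.
- wing_b_front: The other half thickness of wing b, with the face that leads in a clockwise turn. Origin on the screw's axis.
- jar: Bystander: amber glass jar with a white cap, 42 mm across, 75 mm high, beside the stand. Origin: centre of its underside.
- case: Bystander: low grey and white plastic case, 80 x 50 x 26 mm, beside the stand. Origin: centre of its underside.
- beaker: Bystander: small open glass beaker, 48 mm across, 58 mm high, beside the stand. Origin: centre of its underside.
- pipette: Bystander: micropipette lying on the table, about 250 mm long. Origin: centre of its underside.
- spray: Bystander: clear spray bottle, 64 mm across, 187 mm high. Origin: centre of its underside.
- slidebox: Bystander: white slide box, 100 x 180 x 34 mm. Origin: centre of its underside.
- spareplate: Bystander: a second lidded well plate like the one in the stand, but lying on the bare table. Origin: centre of its underside.
Things that resemble listed ones, but are neither listed nor needed, are in the scene too. What is shaped like the plate but brown or red is not meant.

How it is judged:
By the outcome, as a careful person would: the job done as asked, in the order asked, and still so for the second after the job is handed in, with the robot touching nothing.
It also fails if it takes over 67 s, if anything falls off the work surface, if the arm or the gripper's body presses on something with over 40 N, if the wrist force passes 120 N, or if a joint passes its speed limit or range.

## Robot

A 7-joint arm with a two-finger parallel gripper is mounted at the origin on the work surface. World frame = base frame: x ahead of the robot, y to its left, z up, the work surface at z = 0. Lengths are in m, angles in rad, forces in N, time in s.
With the tool pointing down it reaches from about 0.4 to 0.85 m from the base axis. Payload 6.9 kg.
Tool frame: the origin (TCP) lies midway between the tips of the shut fingers; the grasp point (between the pads) lies 19 mm behind it; z points along the fingers, y is the line along which they close (so a half turn about z gives the same grasp; the last joint's range is limited). The gripper opens to 85 mm and grips with 20 to 120 N. Pads are 22 mm wide; open, the fingers measure 114 mm over their backs; the gripper's body (76 mm by 85 mm) begins 54 mm behind the grasp point. The pads swing forward as they close: fully open they stand 13 mm farther back than shut.
Start: joints at [1.312, 0.507, -0.238, 1.5, 0.126, 1.149, -0.155], TCP at [0.223, -0.584, 0.209] pointing down, gripper open.
Joint ranges: [-3.08, 3.08], [-0.24, 2.05], [-1.43, 1.35], [0, 2.5], [-1.52, 4.66], [0.17, 1.96], [-2.89, 2.89]. Speed limits (rad/s): [2.39, 2.39, 3.14, 3.14, 3.14, 3.14, 3.14].

## Interface

Orientations are given as [roll, pitch, yaw] about the fixed x, y, z axes, in that order (R = Rz(yaw) Ry(pitch) Rx(roll)).
In Python, from workcell import env gives the robot as it stands.
- The arm moves only by the shell command python3 -m jog 'ROWS' [FORCE]. ROWS is JSON, a list of rows, each a list of 3 entries, a list of its own where there are three numbers: the gripper command: -1 is shut, 1 is fully open, values between are in proportion, then the shift along the tool's x, y, z in units of 40 mm (1.0 is 40 mm), then the turn about the tool's z in degrees. In form: [[jaw, [tx, ty, tz], twist], ...]. A call has 1 to 5 rows; each row shifts and turns the commanded pose from where the row before left it, along the tool's axes as they then stand; what a row does not reach is not made up. A row lasts 1/12 s, in which the tool goes at most 41.7 mm and 7.16 degrees, less where a joint would pass 70% of its speed; a pose out of reach is approached as far as the arm can. A call is refused whole if a number of a shift passes 1 or a number of a turn 7.16, either way. A call with a gripper value outside its range is refused whole. The fingers move at their own pace and stop on an object; FORCE is the grip in N (left out, the last holds). Time passes only in rows, so rows that do not move let the fingers close. It gives the time, the measured TCP pose, the force, the opening and the grip force at its end, in the units of the state.
- env.observe(): the state, without advancing time (a new reading comes with each control period).
- env.grab_frame(name): name is "scene" or "top" or "wrist"; returns a dict with "frame" (480x640x3 uint8, red, green, blue), "fx", "fy", "cx", "cy" (pixels), "distortion" ([k1, k2, p1, p2, k3] as OpenCV has them; the pictures are not rectified), "extrinsics" (4x4, takes a point from world to camera coordinates). Camera axes: x right, y up, looking along -z (the intrinsics and any distortion apply to the point x, -y, -z); pixel columns grow to the right and rows downward; lengths in m; the calibration is good to about 2 mm. A picture is of the moment at which its call begins. There is no depth.
- env.job_done(): hands the job in; it is judged then, once.
Trained networks look in the newest picture that a camera, given by its name, has taken for a name from the list of things; names that differ only in an ending like _2 or _b are one class to them, and where a whole thing is asked for, a point or a joint stands for the part that bears it (a point fixed in the world has none). Each returns a list of dicts, best first, with "score" (0 to 1); they miss things now and then, are a little off and sometimes report something else, mostly with a low value. They report only what shows in the picture. A call takes as long as a camera call. They do not tell look-alikes from the thing itself.
- env.regions_of(camera, label): "pixels" (480x640 bool, what is visible of it) and "centre" ([row, column] in pixels, amid what is visible of it).
- env.place_of(camera, label): "centre" ([row, column] in pixels: a listed point, or the origin of a listed thing).
The state is a dict: "t": time; "joint_pos": joint angles; "dq": joint speeds; "joint_efforts": joint torques, N m; "ee_pos": TCP position; "tool_rot": TCP orientation; "contact_force": force on the tool from outside, world axes, zero at the start; "wrist_torque": the same for the moment, N m; "finger_gap": finger opening in m; "grasp_force": force on a finger pad.
Only numpy, scipy, OpenCV 4.12 (cv2) and the standard library are available. Lean on these libraries where they do the work, as an engineer would, in place of code of your own. Each camera call takes 0.05 s, during which the arm holds its last target. There are 200 camera calls.

## Working session

There is one attempt and no reset: what is moved stays moved. The work goes in short steps, Python scripts to look and compute and a shell command to move; the robot and the scene stay as the last step left them, time stands still between calls to the robot, and variables do not carry over. Pictures are saved under pics/ and viewed, at most 11 in all, crops included, and the job is handed in when it is done.

```bash
mkdir -p pics; ls; cat > h.py <<'E'
import numpy as np,cv2
from workcell import env
def grab(n,save=None):
    f=env.grab_frame(n)
    if save: cv2.imwrite('pics/'+save,cv2.cvtColor(f['frame'],cv2.COLOR_RGB2BGR))
    return f
def ray(f,rc):
    K=np.array([[f['fx'],0,f['cx']],[0,f['fy'],f['cy']],[0,0,1]])
    u=cv2.undistortPoints(np.array([[[rc[1],rc[0]]]],float),K,np.array(f['distortion'],float))[0,0]
    E=np.array(f['extrinsics']);R=E[:3,:3]
    return -R.T@E[:3,3], R.T@np.array([u[0],-u[1],-1.])
def atz(f,rc,z):
    o,d=ray(f,rc); return o+d*(z-o[2])/d[2]
def proj(f,P):
    E=np.array(f['extrinsics']);K=np.array([[f['fx'],0,f['cx']],[0,f['fy'],f['cy']],[0,0,1]])
    c=(E[:3,:3]@np.atleast_2d(P).T).T+E[:3,3]; c=c*[1,-1,-1]
    return cv2.projectPoints(c,np.zeros(3),np.zeros(3),K,np.array(f['distortion'],float))[0][:,0,::-1]
def tri(rays):
    A=0;b=0
    for o,d in rays:
        d=d/np.linalg.norm(d);M=np.eye(3)-np.outer(d,d);A=A+M;b=b+M@o
    return np.linalg.solve(A,b)
E
python3 - <<'E'
from h import *
np.set_printoptions(precision=4,suppress=True)
s=env.observe();print({k:np.round(v,4) for k,v in s.items()})
fs={n:grab(n,n+'0.png') for n in('scene','top')}
H={'stand':0,'column_top':.08,'plate':.01,'screw_axis':.058,'wing_tip_a':.058,'foot':.03,'jar':0,'case':0,'beaker':0,'pipette':0,'spray':0,'slidebox':0,'spareplate':0}
for l,z in H.items():
    for n in fs:
        for r in env.place_of(n,l)[:3]:
            print(l,n,round(r['score'],2),np.round(r['centre'],1),atz(fs[n],r['centre'],z)[:2])
E
```

```text
pics
{'t': np.float64(0.0), 'joint_pos': array([ 1.3115,  0.5083, -0.2375,  1.5011,  0.1257,  1.1489, -0.1548]), 'dq': array([-0.0003, -0.001 , -0.0001, -0.0003, -0.0005,  0.0006, -0.0005]), 'joint_efforts': array([  0.0004, -62.0597,  -2.1864, -24.9661,   0.0128,   0.0119,
        -0.    ]), 'ee_pos': array([ 0.2227, -0.5834,  0.2085]), 'tool_rot': array([-3.1398,  0.0001,  0.3648]), 'contact_force': array([-0.0519,  0.7504,  0.1572]), 'wrist_torque': array([ 0.0786, -0.0188,  0.0025]), 'grasp_force': np.float64(0.0), 'finger_gap': np.float64(0.0854)}
stand scene 0.94 [294.4 311.2] [0.6027 0.0265]
stand top 0.96 [208.3 306.2] [0.6124 0.0209]
column_top scene 0.56 [291.2 278. ] [0.6831 0.0082]
column_top top 0.6 [194.4 310.4] [0.6304 0.009 ]
plate scene 0.96 [253.  388.3] [0.3769 0.0622]
plate scene 0.63 [288.5 325.7] [0.5686 0.0406]
plate scene 0.61 [212. 339.] [ 0.3853 -0.1209]
plate top 0.96 [296.4 363.3] [ 0.3636 -0.1384]
plate top 0.93 [222.8 298.5] [0.5675 0.0418]
plate top 0.82 [293.1 293.3] [0.3706 0.0528]
screw_axis scene 0.75 [285.1 301.4] [0.625  0.0186]
screw_axis scene 0
[... 593 characters left out ...]
 [ 0.5753 -0.0206]
case top 0.68 [238.7 340.4] [ 0.5253 -0.0765]
beaker scene 0.8 [263.  273.9] [ 0.6187 -0.1051]
beaker top 0.61 [205.6 350.7] [ 0.6219 -0.106 ]
pipette scene 0.8 [372.7 486.4] [0.4292 0.422 ]
pipette top 0.69 [272.  165.5] [0.4249 0.4116]
spray scene 0.73 [436.6 409.2] [0.6561 0.4076]
spray top 0.96 [188.8 174.4] [0.6669 0.4032]
spray top 0.4 [194.3 473.4] [ 0.6605 -0.4626]
spray top 0.29 [198.7 261.1] [0.6394 0.1505]
slidebox scene 0.58 [188.6 192.4] [ 0.6477 -0.4589]
slidebox top 0.79 [195.3 471.2] [ 0.6574 -0.4559]
spareplate scene 0.77 [152.6 268.7] [ 0.3916 -0.4403]
spareplate scene 0.5 [291.7 278.7] [ 0.6595 -0.0299]
spareplate top 0.65 [294.  475.8] [ 0.3729 -0.4533]
```

```bash
python3 - <<'E'
import cv2
a=cv2.imread('pics/top0.png');b=cv2.imread('pics/scene0.png')
cv2.imwrite('pics/c1.png',cv2.resize(a[150:310,220:400],None,fx=3.3,fy=3.3,interpolation=cv2.INTER_CUBIC))
cv2.imwrite('pics/c2.png',cv2.resize(b[200:360,230:420],None,fx=3.3,fy=3.3,interpolation=cv2.INTER_CUBIC))
E
```

```text
(no output)
```

View pics/c1.png

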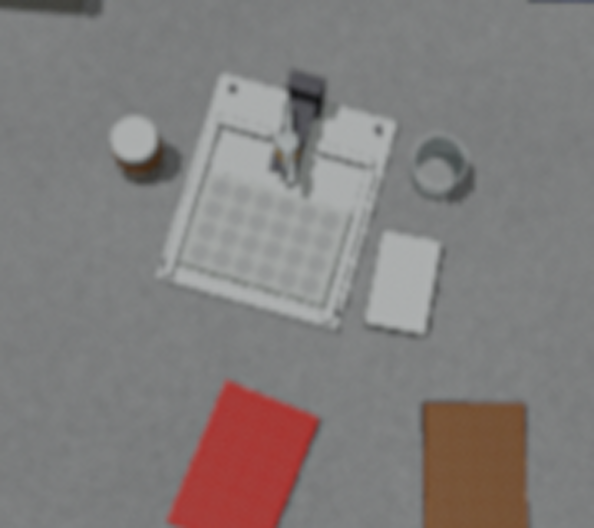

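View pics/c2.png

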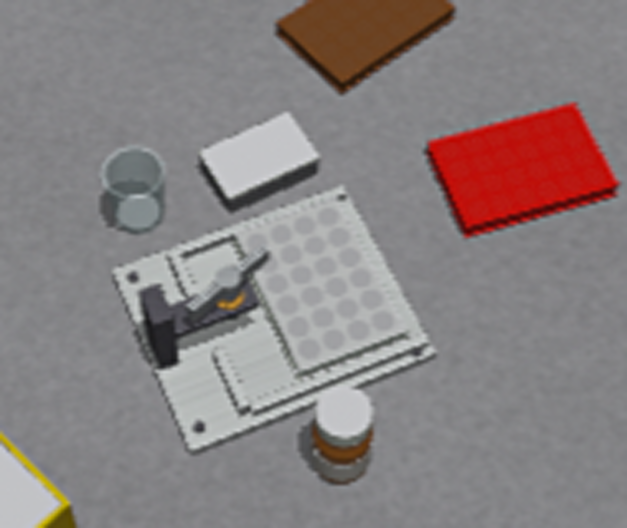

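The top crop shows the stand with its column at crop (305,90) and the plate's near edge at about (250,285). The wings point nearly along x. In the scene crop the stand corners are (112,270), (190,450), (435,350) and (343,188). I'll fit the stand pose from these.

```bash
cat > fit.py <<'E'
from h import *
from scipy.optimize import least_squares
np.set_printoptions(precision=4,suppress=True)
fs={n:grab(n) for n in('scene','top')}
base=np.array([[92,80,10],[92,-80,10],[-98,-80,10],[-98,80,10]])/1e3
px={'top':np.array([[75,225],[122,395],[322,338],[275,160]])/3.3+[150,220],
    'scene':np.array([[450,190],[270,112],[188,343],[350,435]])/3.3+[200,230]}
def T(p,P): c,s=np.cos(p[2]),np.sin(p[2]); P=np.atleast_2d(P); return np.c_[c*P[:,0]-s*P[:,1]+p[0],s*P[:,0]+c*P[:,1]+p[1],P[:,2]]
for names in (['top'],['scene'],['top','scene']):
    r=least_squares(lambda p:np.concatenate([(proj(fs[n],T(p,base))-px[n]).ravel() for n in names]),[.6,.02,-.2])
    print(names,r.x,np.abs(r.fun).max())
    # mask based: bounding polygon
p=r.x
R={}
for n in fs:
    m=env.regions_of(n,'plate')
    for k in m[:3]:
        print('plate',n,round(k['score'],2),k['centre'],T([0,0,-p[2]],atz(fs[n],k['centre'],.027)-[p[0],p[1],0]))
    for l in ('screw_axis','column_top','wing_tip_a'):
        R[n,l]=[k['centre'] for k in env.place_of(n,l)][:3]
for l in('screw_axis','column_top'):
    if R['scene',l] and R['top',l]:
        q=tri([ray(fs[n],R[n,l][0]) for n in fs]); print(l,q,T([0,0,-p[2]],q-[p[0],p[1],0]))
for a in R['scene','wing_tip_a']:
    for b in R['top','wing_tip_a']:
        q=tri([ray(fs['scene'],a),ray(fs['top'],b)]); e=np.abs(proj(fs['top'],q)[0]-b).max()
        print('tip',np.round(a),np.round(b),q,round(e,1),T([0,0,-p[2]],q-[p[0],p[1],0]))
E
python3 fit.py
```

```text
['top'] [ 0.6088  0.0241 -0.2678] 1.6118265527204017
['scene'] [ 0.6067  0.0304 -0.2741] 1.1779104719312272
['top', 'scene'] [ 0.6074  0.0276 -0.2708] 2.1334929259647595
plate scene 0.9 [251.3, 387.9] [[-0.2254 -0.0239  0.027 ]]
plate scene 0.76 [285.5, 325.1] [[-0.0387  0.0029  0.027 ]]
plate scene 0.71 [207.9, 339.1] [[-0.1741 -0.2029  0.027 ]]
plate top 0.93 [296.6, 361.7] [[-0.194  -0.2198  0.027 ]]
plate top 0.89 [224.1, 297.9] [[-0.0499  0.0021  0.027 ]]
plate top 0.72 [293.2, 294.8] [[-0.2352 -0.044   0.027 ]]
screw_axis [0.6368 0.0218 0.0778] [[0.0298 0.0023 0.0778]]
column_top [0.6833 0.0133 0.0889] [[0.077  0.0066 0.0889]]
tip [274. 307.] [183. 302.] [0.6347 0.0395 0.1496] 3.1 [[0.0231 0.0188 0.1496]]
tip [274. 307.] [204. 305.] [0.6036 0.0199 0.0865] 1.1 [[-0.0017 -0.0084  0.0865]]
tip [297. 286.] [183. 302.] [0.6708 0.0298 0.0678] 1.5 [[0.0605 0.0191 0.0678]]
tip [297. 286.] [204. 305.] [ 0.64    0.0086 -0.0033] 5.5 [[ 0.0365 -0.0095 -0.0033]]
```

```bash
for i in 1 2 3; do python3 -m jog '[[-1,[0.67,-0.70,0],0],[-1,[0.67,-0.70,0],0],[-1,[0.67,-0.70,0],0],[-1,[0.67,-0.70,0],0],[-1,[0.67,-0.70,0],0]]' 20; done
python3 -m jog '[[-1,[0.67,-0.70,0],0],[-1,[0.67,-0.70,0],0],[-1,[0.67,-0.70,0],0],[-1,[0,0,0],7],[-1,[0,0,0],7]]'
python3 -m jog '[[-1,[0,0,0],7],[-1,[0,0,0],7],[-1,[0,0,0],7],[-1,[0,0,0],1.4],[-1,[0,0,0],0]]'
python3 - <<'E'
from h import *
grab('wrist','w1.png'); print(env.observe()['ee_pos'],env.observe()['tool_rot'],env.observe()['contact_force'])
E
```

```text
t: 2.32
ee_pos: [0.2986, -0.4036, 0.2095]
tool_rot: [3.141, -0.0, 0.364]
contact_force: [0.3, -0.8, 0.2]
finger_gap: 0.0256
grasp_force: 0.0
t: 2.73
ee_pos: [0.3739, -0.225, 0.2097]
tool_rot: [3.141, -0.0, 0.365]
contact_force: [1.4, 1.1, -0.1]
finger_gap: -0.0003
grasp_force: 0.0
t: 3.15
ee_pos: [0.4491, -0.0463, 0.2098]
tool_rot: [3.141, -0.001, 0.364]
contact_force: [0.1, 0.5, -0.0]
finger_gap: 0.0001
grasp_force: 0.0
t: 3.57
ee_pos: [0.4944, 0.0622, 0.2093]
tool_rot: [-3.14, -0.0, 0.12]
contact_force: [-0.6, -0.3, -0.1]
finger_gap: 0.0003
grasp_force: 0.0
t: 3.98
ee_pos: [0.4938, 0.0592, 0.2095]
tool_rot: [3.142, -0.0, -0.269]
contact_force: [-0.1, -0.1, 0.8]
finger_gap: -0.0001
grasp_force: 0.0
[0.49383687 0.05914851 0.2094881 ] [ 3.14154166e+00 -2.43794981e-04 -2.66871005e-01] [-0.11364841  0.34176082 -0.15220766]
```

View pics/w1.png

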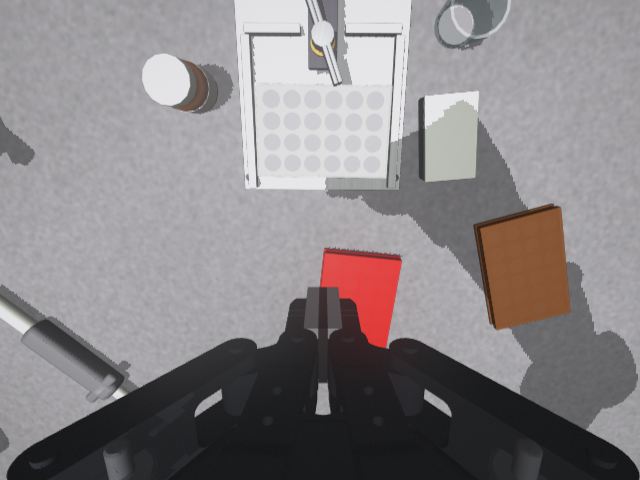

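The wrist picture shows the hub at (322,33) and the near wing tip at (337,83). The base's near corners are at about (245,188) and (398,190), the plate's near edge is at row ~177, and the shut fingertip is at (320,295).

```bash
python3 - <<'E'
from h import *
np.set_printoptions(precision=4,suppress=True)
f=grab('wrist')
g=cv2.cvtColor(f['frame'],cv2.COLOR_RGB2BGR)
cv2.imwrite('pics/w2.png',cv2.resize(g[0:200,220:420],None,fx=3,fy=3,interpolation=cv2.INTER_CUBIC))
s=env.observe();tp=s['ee_pos'];yw=s['tool_rot'][2]
print('tip px',proj(f,tp))
def tool(P): P=P-tp;c,si=np.cos(yw),np.sin(yw);return np.array([c*P[0]+si*P[1],si*P[0]-c*P[1],P[2]])*1e3
for nm,rc,z in [('baseL',(188,245),.01),('baseR',(190,398.5),.01),('plateL',(177,255),.018),('plateR',(177,392),.018),('hub',(33,322),.083),('tip',(83,337),.082)]:
    P=atz(f,rc,z);print(nm,P,tool(P))
for l,z in [('stand',0),('plate',.01),('screw_axis',.076),('wing_tip_a',.076),('foot',.05),('column_top',.08)]:
    for r in env.place_of('wrist',l)[:3]:
        P=atz(f,r['centre'],z);print(l,round(r['score'],2),np.round(r['centre'],1),P,tool(P))
E
```

```text
tip px [[286.8245 321.781 ]]
baseL [0.5347 0.1305 0.01  ] [  20.6276  -79.6231 -199.4558]
baseR [ 0.4908 -0.0221  0.01  ] [  18.5482   79.1765 -199.4558]
plateL [0.5432 0.1152 0.018 ] [  32.8243  -67.1411 -191.4558]
plateR [ 0.507  -0.0172  0.018 ] [  32.82     70.1038 -191.4558]
hub [0.6335 0.0209 0.083 ] [ 144.8379    0.0682 -126.4558]
tip [0.5981 0.0187 0.082 ] [ 111.2934   11.4898 -127.4558]
stand 0.8 [ 89.7 319.7] [0.606  0.0308 0.    ] [ 115.7059   -2.2709 -209.4558]
plate 0.72 [299.5 353.7] [0.3818 0.0524 0.01  ] [-106.3152   35.9983 -199.4558]
plate 0.65 [266.2 516.4] [ 0.3737 -0.1308  0.01  ] [ -65.8291  214.8396 -199.4558]
plate 0.61 [129.4 323.5] [0.569 0.037 0.01 ] [  78.3928    1.4602 -199.4558]
screw_axis 0.67 [ 36.7 322.4] [0.6327 0.0208 0.076 ] [ 144.08      0.3629 -133.4558]
wing_tip_a 0.75 [ 47.9 328.1] [0.6243 0.0186 0.076 ] [ 136.536     4.6824 -133.4558]
wing_tip_a 0.68 [ 82.9 336.7] [0.5989 0.0185 0.076 ] [ 112.1311   11.487  -133.4558]
wing_tip_a 0.51 [327.5  55.1] [0.4618 0.3322 0.076 ] [-102.8428 -254.9671 -133.4558]
```

View pics/w2.png

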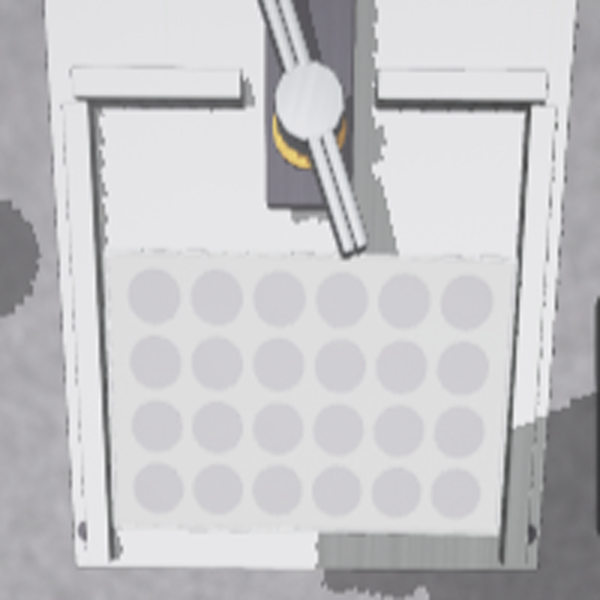

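Plan: descend about 190 mm, then push about 62 mm along tool x, slowly near the stop.

```bash
python3 -m jog '[[-1,[0,0,0.96],0],[-1,[0,0,0.96],0],[-1,[0,0,0.96],0],[-1,[0,0,0.96],0],[-1,[0,0,0.90],0]]' >/dev/null
python3 -m jog '[[-1,[0,0,0],0],[-1,[0.2,0,0],0],[-1,[0.2,0,0],0],[-1,[0.15,0,0],0],[-1,[0.15,0,0],0]]'
for i in 1 2; do python3 -m jog '[[-1,[0.1,0,0],0],[-1,[0.1,0,0],0],[-1,[0.1,0,0],0],[-1,[0.1,0,0],0],[-1,[0,0,0],0]]'; done
```

```text
t: 5.22
ee_pos: [0.5236, 0.0513, 0.0221]
tool_rot: [-3.14, -0.004, -0.271]
contact_force: [0.5, -0.2, -0.2]
finger_gap: -0.0001
grasp_force: 0.0
t: 5.63
ee_pos: [0.5371, 0.047, 0.0199]
tool_rot: [-3.141, -0.001, -0.271]
contact_force: [1.0, -0.0, -0.1]
finger_gap: -0.0001
grasp_force: 0.0
t: 6.05
ee_pos: [0.5527, 0.0427, 0.0198]
tool_rot: [-3.141, -0.001, -0.271]
contact_force: [0.2, -0.1, 0.0]
finger_gap: -0.0001
grasp_force: 0.0
```

```bash
for i in 1 2 3; do python3 -m jog '[[-1,[0.05,0,0],0],[-1,[0.05,0,0],0],[-1,[0,0,0],0]]' | egrep 'ee_pos|contact'; done
python3 - <<'E'
from h import *
f=grab('wrist','w3.png')
E
```

```text
ee_pos: [0.5558, 0.0419, 0.0198]
contact_force: [-0.1, -0.2, 0.4]
ee_pos: [0.5598, 0.0408, 0.0198]
contact_force: [-0.1, 0.4, 0.7]
ee_pos: [0.5637, 0.0397, 0.0198]
contact_force: [0.4, -0.5, -0.3]
```

View pics/w3.png

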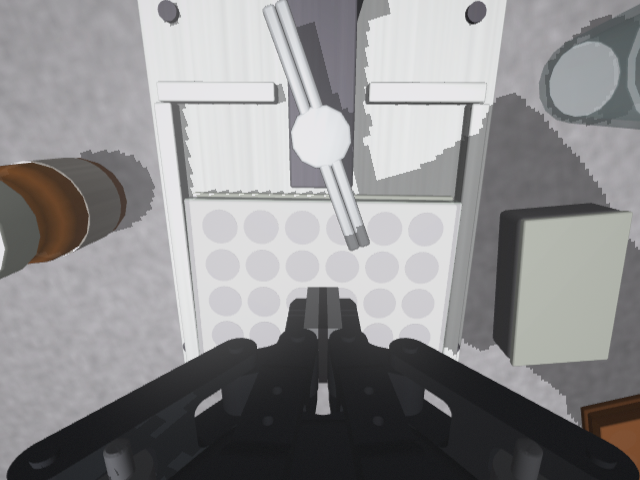

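The picture shows the plate's far edge at row ~198 and the stop at ~85–100, so the plate is not home yet. I'll check where the plate is relative to the fingertip.

```bash
cat > t.py <<'E'
from h import *
np.set_printoptions(precision=4,suppress=True)
def ctx():
    s=env.observe();tp=s['ee_pos'];yw=s['tool_rot'][2]
    def tool(P): P=P-tp;c,si=np.cos(yw),np.sin(yw);return np.array([c*P[0]+si*P[1],si*P[0]-c*P[1],P[2]])*1e3
    return s,tool
E
python3 - <<'E'
from t import *
f=grab('wrist');s,tool=ctx();print(proj(f,s['ee_pos']))
for nm,rc,z in [('plate far L',(198,190),.027),('far R',(201,461),.027),('stop L topnear',(103,160),.024),('stop R',(103,487),.024),('hub',(136,321),.084),('wingtip',(245,357),.084)]: print(nm,tool(atz(f,rc,z)))
E
```

```text
[[287.2099 321.6742]]
plate far L [ 46.878 -58.971   7.256]
far R [45.4966 62.6885  7.256 ]
stop L topnear [ 86.8988 -68.367    4.256 ]
stop R [86.8959 70.1065  4.256 ]
hub [73.8364 -0.0055 64.256 ]
wingtip [42.8859 10.6147 64.256 ]
```

```bash
python3 - <<'E'
from t import *
f=grab('scene');g=cv2.cvtColor(f['frame'],cv2.COLOR_RGB2BGR)
print(proj(f,ctx()[0]['ee_pos']))
t=grab('top');h=cv2.cvtColor(t['frame'],cv2.COLOR_RGB2BGR);print(proj(t,ctx()[0]['ee_pos']))
cv2.imwrite('pics/s4.png',np.hstack([cv2.resize(g[210:350,240:400],(400,350)),cv2.resize(h[150:290,220:380],(400,350))]))
E
```

```text
[[285.0176 327.2898]]
[[223.5714 299.0893]]
```

View pics/s4.png

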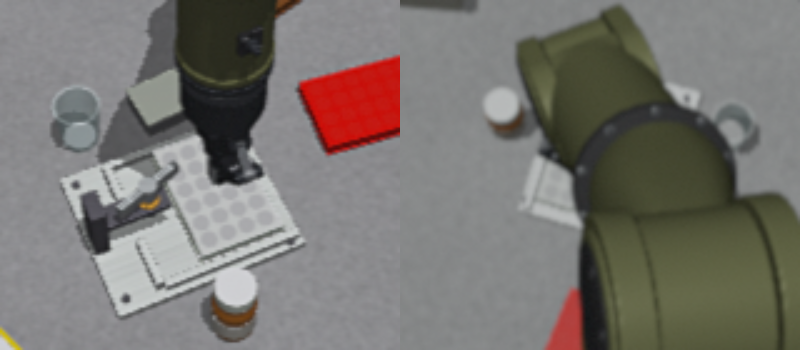

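The plate has not moved, and the fingertip is above the lid rather than behind the plate. I'll probe gently downwards to get the lid's height in tool readings.

```bash
for i in 1 2 3; do python3 -m jog '[[-1,[0,0,0.03],0],[-1,[0,0,0],0],[-1,[0,0,0],0]]' | egrep 'ee_pos|contact'; done
```

```text
ee_pos: [0.5631, 0.0398, 0.0185]
contact_force: [0.3, -0.0, -0.2]
ee_pos: [0.5631, 0.0398, 0.0173]
contact_force: [0.1, 0.3, -0.1]
ee_pos: [0.5631, 0.0398, 0.0161]
contact_force: [1.0, -0.2, 0.1]
```

```bash
for i in 1 2 3 4; do python3 -m jog '[[-1,[0,0,0.03],0],[-1,[0,0,0],0],[-1,[0,0,0],0]]' | egrep 'ee_pos|contact'; done
python3 - <<'E'
from t import *
f=grab('wrist');g=cv2.cvtColor(f['frame'],cv2.COLOR_RGB2BGR)
cv2.imwrite('pics/w5.png',cv2.resize(g[180:380,180:480],None,fx=2.6,fy=2.6,interpolation=cv2.INTER_CUBIC))
E
```

```text
ee_pos: [0.5631, 0.0398, 0.0149]
contact_force: [-0.4, -0.2, 0.9]
ee_pos: [0.5631, 0.0398, 0.0137]
contact_force: [-0.7, 0.1, 1.1]
ee_pos: [0.5631, 0.0398, 0.0125]
contact_force: [-1.2, 0.2, -0.5]
ee_pos: [0.5631, 0.0398, 0.0113]
contact_force: [-0.3, -0.0, -1.1]
```

View pics/w5.png

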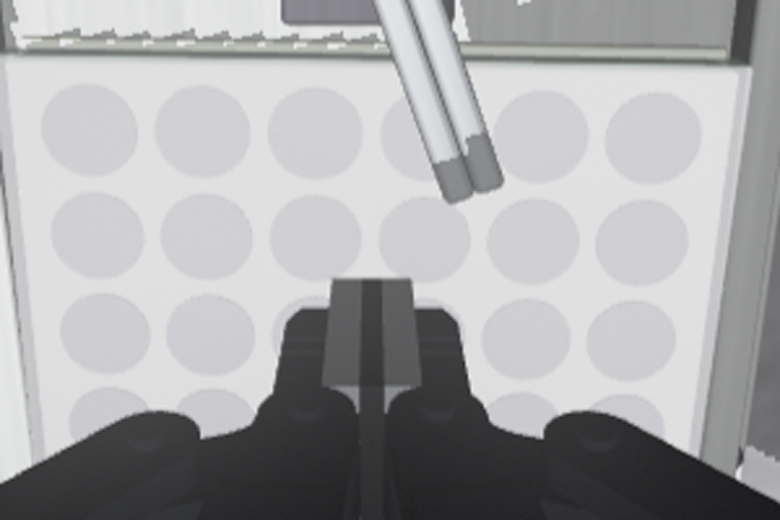

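```bash
python3 - <<'E'
from t import *
f=grab('wrist');s,tool=ctx();o,_=ray(f,(240,320));print(s['ee_pos'],'cam',o,tool(o),f['fx'],f['distortion'])
E=np.array(f['extrinsics']);print(E)
for z in(.01,.02,.027,.035):
  print(z,tool(atz(f,(201.5,182.5),z)),tool(atz(f,(205,468.5),z)))
for n in('scene','top'):
  g=grab(n); o,_=ray(g,(240,320)); print(n,o)
# fit lid/wells: well pitch in rows/cols
g=cv2.cvtColor(f['frame'],cv2.COLOR_RGB2GRAY)
w=np.array([(90,130),(202,130),(315,133),(541,136),(652,138)])/2.6+[180,180]
for z in(.01,.027): print([tool(atz(f,(r,c),z))[:2].round(1) for c,r in w])
E
```

```text
[0.5632 0.0398 0.0114] cam [0.6346 0.0197 0.1746] [ 74.183    0.3059 163.2061] 350.8780986490798 [-0.0001  0.      0.      0.      0.    ]
[[-0.2672 -0.9637  0.0007  0.1884]
 [ 0.9221 -0.2559 -0.2901 -0.5295]
 [ 0.2798 -0.0769  0.957  -0.3431]
 [ 0.      0.      0.      1.    ]]
0.01 [ 43.4362 -65.9962  -1.3827] [41.7472 69.8676 -1.3827]
0.02 [ 45.3043 -61.9678   8.6173] [43.7179 65.6412  8.6173]
0.027 [ 46.612  -59.148   15.6173] [45.0974 62.6827 15.6173]
0.035 [ 48.1064 -55.9253  23.6173] [46.674  59.3016 23.6173]
scene [0.946  0.4647 0.9869]
top [0.2666 0.0013 1.3255]
[array([ 29.4, -52. ]), array([ 29.4, -31.1]), array([ 28.9, -10. ]), array([28.3, 32.3]), array([27.9, 53.2])]
[array([ 34.1, -46.6]), array([ 34.1, -27.9]), array([33.5, -8.9]), array([33., 29.]), array([32.7, 47.7])]
```

```bash
python3 - <<'E'
from t import *
f=grab('wrist');s,_=ctx()
p1=np.array([0.49383687,0.05914851,0.2094881]);dy=-0.266871-s['tool_rot'][2];print('dyaw',dy)
c,si=np.cos(dy),np.sin(dy);Rz=np.array([[c,-si,0],[si,c,0],[0,0,1]])
def ray1(rc):
    o,d=ray(f,rc); return p1+Rz@(o-s['ee_pos']),Rz@d
for nm,a,b in [('farL',(84,255),(201.5,182.5)),('farR',(86,392.3),(205,468.5))]:
    r=[ray1(a),ray(f,b)];P=tri(r);print(nm,P,[np.linalg.norm(np.cross(P-o,d/np.linalg.norm(d)))*1e3 for o,d in r])
E
```

```text
dyaw 0.0036606448580088213
farL [0.6238 0.0874 0.0208] [np.float64(0.4111404252652789), np.float64(0.41114042526535827)]
farR [ 0.5889 -0.0338  0.0237] [np.float64(0.07054639526026281), np.float64(0.07054639526023891)]
```

The tip row in the image suggests the real fingertip sits well above the reported TCP. I'll keep probing gently to calibrate it against the lid.

```bash
for i in 1 2 3 4; do python3 -m jog '[[-1,[0,0,0.03],0],[-1,[0,0,0],0]]' | egrep 'ee_pos|contact'; done
```

```text
ee_pos: [0.5631, 0.0398, 0.01]
contact_force: [0.3, 0.3, -0.2]
ee_pos: [0.5631, 0.0398, 0.0088]
contact_force: [-0.4, 0.1, -0.6]
ee_pos: [0.5631, 0.0398, 0.0076]
contact_force: [0.1, -0.4, -0.2]
ee_pos: [0.5631, 0.0398, 0.0064]
contact_force: [1.5, -0.9, -0.3]
```

```bash
for i in 1 2 3 4; do python3 -m jog '[[-1,[0,0,0.03],0],[-1,[0,0,0],0]]' | egrep 'ee_pos|contact'; done
python3 - <<'E'
from t import *
f=grab('scene');print(proj(f,ctx()[0]['ee_pos']));g=cv2.cvtColor(f['frame'],cv2.COLOR_RGB2BGR)
cv2.imwrite('pics/s6.png',cv2.resize(g[230:330,260:400],None,fx=5,fy=5,interpolation=cv2.INTER_CUBIC))
E
```

```text
ee_pos: [0.5632, 0.0398, 0.0053]
contact_force: [0.4, -0.1, -0.3]
ee_pos: [0.5633, 0.0398, 0.0052]
contact_force: [-3.2, 0.0, 11.4]
ee_pos: [0.5633, 0.0398, 0.0051]
contact_force: [-5.9, -1.5, 23.4]
ee_pos: [0.5633, 0.0398, 0.0051]
contact_force: [-9.3, -1.1, 35.1]
[[288.1143 327.1049]]
```

View pics/s6.png

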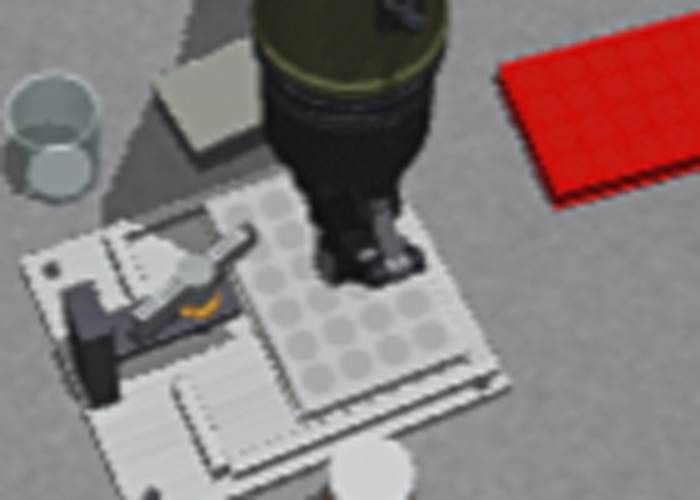

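Contact came at ee z ≈ 5.2 mm with the lid at 27 mm, so the true tip is about 22 mm above the reported TCP. I'll lift, back off, and descend behind the plate with this correction.

```bash
python3 -m jog '[[-1,[0,0,-0.5],0],[-1,[0,0,-0.5],0],[-1,[-0.9,0,0],0],[-1,[-0.9,0,0],0],[-1,[0,0,0],0]]'
python3 -m jog '[[-1,[0,0,0.5],0],[-1,[0,0,0.35],0],[-1,[0,0,0.30],0],[-1,[0,0,0],0]]'
python3 -m jog '[[-1,[0.2,0,0],0],[-1,[0.2,0,0],0],[-1,[0.1,0,0],0],[-1,[0.1,0,0],0],[-1,[0,0,0],0]]'
python3 - <<'E'
from t import *
f=grab('wrist')
for r in env.regions_of('wrist','plate')[:2]:
    m=r['pixels'];ys=np.where(m.any(1))[0];print(r['score'],ys.min(),ctx()[1](atz(f,(ys.min(),320),.027)))
E
```

```text
t: 10.8
ee_pos: [0.4859, 0.0603, 0.0416]
tool_rot: [3.139, 0.007, -0.267]
contact_force: [-2.2, -1.0, -1.2]
finger_gap: -0.0002
grasp_force: 0.0
t: 11.13
ee_pos: [0.4926, 0.0589, -0.0059]
tool_rot: [3.14, 0.003, -0.27]
contact_force: [0.4, -0.1, 0.7]
finger_gap: -0.0002
grasp_force: 0.0
t: 11.55
ee_pos: [0.5183, 0.0523, -0.0037]
tool_rot: [-3.141, -0.001, -0.272]
contact_force: [-0.6, -0.9, 0.5]
finger_gap: 0.0001
grasp_force: 0.0
0.66 103 [85.6445 -0.4609 30.9293]
0.65 367 [-23.651   -0.7419  30.9293]
```

```bash
for i in 1 2; do python3 -m jog '[[-1,[0.1,0,0],0],[-1,[0.1,0,0],0],[-1,[0.1,0,0],0],[-1,[0.1,0,0],0],[-1,[0,0,0],0]]'| egrep 'ee_pos|contact'; done
python3 - <<'E'
from t import *
f=grab('wrist','w7.png')
E
```

```text
ee_pos: [0.5335, 0.0481, -0.0042]
contact_force: [0.3, 0.2, 1.1]
ee_pos: [0.549, 0.0437, -0.0042]
contact_force: [-0.0, 0.8, 0.5]
```

View pics/w7.png

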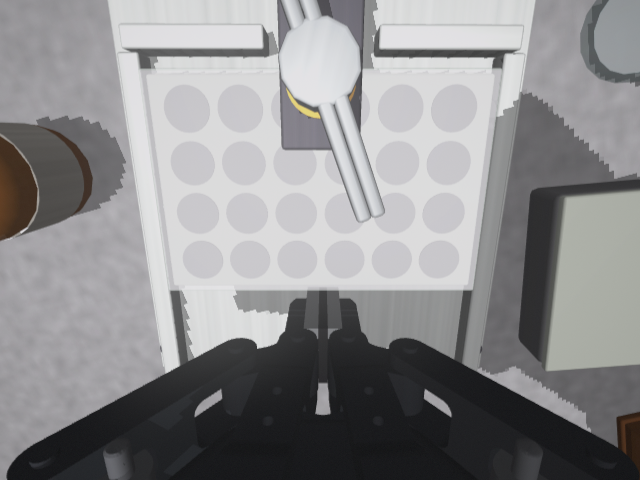

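The plate is now moving ahead of the fingertip (near edge at row 289). Its far edge is at row ~68, and the stop's face is at row ~50.

```bash
for i in 1 2 3 4; do python3 -m jog '[[-1,[0.05,0,0],0],[-1,[0.05,0,0],0],[-1,[0,0,0],0]]'| egrep 'ee_pos|contact'; done
```

```text
ee_pos: [0.552, 0.0429, -0.0042]
contact_force: [-0.1, 0.5, 0.2]
ee_pos: [0.5549, 0.0423, -0.0043]
contact_force: [-2.5, 2.0, 1.3]
ee_pos: [0.5547, 0.0422, -0.0045]
contact_force: [-13.0, 4.3, 10.0]
ee_pos: [0.5547, 0.0421, -0.0048]
contact_force: [-22.9, 6.9, 18.3]
```

The stop is felt (force rises at ee x ≈ 0.5548). I'll back off and measure the wing height and the plate's seating.

```bash
python3 -m jog '[[-1,[-0.3,0,0],0],[-1,[-0.5,0,0],0],[-1,[0,0,-0.7],0],[-1,[0,0,-0.9],0],[-1,[0,0,-0.9],0]]'; python3 -m jog '[[-1,[0,0,-0.9],0],[-1,[0,0,0],0]]' | egrep 't:|ee_pos|rot'
python3 - <<'E'
from t import *
f=grab('wrist');s,tool=ctx();yw0=s['tool_rot'][2]
g=cv2.cvtColor(f['frame'],cv2.COLOR_RGB2BGR);cv2.imwrite('pics/w8.png',g)
def rv(p,yw,rc):
    d=yw-yw0;c,si=np.cos(d),np.sin(d);R=np.array([[c,-si,0],[si,c,0],[0,0,1]])
    o,v=ray(f,rc);return np.array(p)+R@(o-s['ee_pos']),R@v
A=([.49384,.05915,.20949],-.26687);B=([.549,.0437,-.0042],-.271);C=([.5632,.0398,.0114],-.2705)
print('tip',tri([rv(*A,(82.7,337.3)),rv(*B,(217,370)),rv(*C,(254.2,360.8))]))
print('hubtop',tri([rv(*A,(33.3,323.3)),rv(*B,(60,320)),rv([.5637,.0397,.0198],-.271,(136,321))]))
for l,z in [('screw_axis',.075),('wing_tip_a',.075),('plate',.01),('stand',0)]:
    for r in env.place_of('wrist',l)[:3]: print(l,round(r['score'],2),np.round(r['centre'],1),atz(f,r['centre'],z))
E
```

```text
t: 13.95
ee_pos: [0.5318, 0.0484, 0.0965]
tool_rot: [3.141, 0.001, -0.27]
contact_force: [1.6, 0.2, -0.1]
finger_gap: 0.0
grasp_force: 0.0
t: 14.12
ee_pos: [0.5366, 0.0491, 0.1386]
tool_rot: [-3.137, -0.011, -0.271]
tip [0.6009 0.0186 0.0855]
hubtop [0.6349 0.0206 0.0874]
screw_axis 0.92 [ 87.7 323. ] [0.6341 0.0215 0.075 ]
wing_tip_a 0.89 [ 25.1 305. ] [0.6689 0.0226 0.075 ]
wing_tip_a 0.63 [145.2 347.2] [0.598  0.0158 0.075 ]
plate 0.87 [335.  551.9] [ 0.3772 -0.1306  0.01  ]
plate 0.7 [133.4 324.1] [0.6094 0.0276 0.01  ]
stand 0.85 [135.2 325.2] [0.6079 0.0271 0.    ]
```

View pics/w8.png

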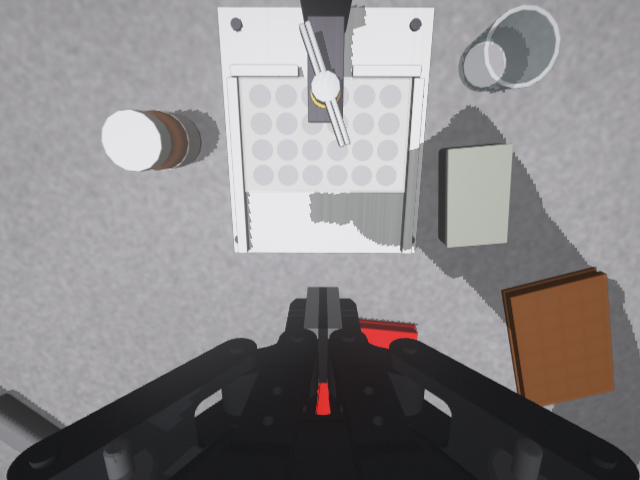

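The plate is home: its far edge is against the stop at row ~76. The wings are at about 202° and 22° in the stand frame, so q ≈ 2.76, with their mid-height at about z = 77 mm. Next I'll move over the entry point for stroke 1.

```bash
python3 -m jog '[[-1,[0.82,0.26,0],0],[-1,[0.82,0.26,0],0],[-1,[0.82,0.26,0],0],[-1,[0,0,0],0],[-1,[0,0,0],0]]'
python3 - <<'E'
from t import *
s,_=ctx();p=s['ee_pos'];d=(p-[.634,.0208,0]);c,si=np.cos(-.271),np.sin(-.271)
print('rel stand mm',(c*d[0]+si*d[1])*1e3,(-si*d[0]+c*d[1])*1e3)
E
```

```text
t: 14.78
ee_pos: [0.619, -0.0097, 0.1293]
tool_rot: [3.141, 0.003, -0.273]
contact_force: [-0.8, 0.1, -1.7]
finger_gap: -0.0
grasp_force: 0.0
rel stand mm -6.244538506134888 -33.419575835219135
```

```bash
python3 -m jog '[[-1,[0.09,-0.09,0.5],0],[-1,[0,0,0.5],0],[-1,[0,0,0.5],0],[-1,[0,0,0.4],0],[-1,[0,0,0.3],0]]'
python3 -m jog '[[-1,[0,0,0],0],[-1,[-0.19,-0.04,0],0],[-1,[-0.17,-0.09,0],0]]'
python3 -m jog '[[-1,[-0.15,-0.13,0],0],[-1,[-0.11,-0.17,0],0],[-1,[-0.06,-0.19,0],0],[-1,[0,0,0],0]]'
python3 - <<'E'
from t import *
f=grab('wrist')
for r in env.place_of('wrist','wing_tip_a')[:3]: 
    P=atz(f,r['centre'],.075);d=P-[.634,.0208,.0];print(r['score'],r['centre'],P,'stand ang',np.degrees(np.arctan2(d[1],d[0])+.271)%360,np.hypot(*d[:2]))
E
```

```text
t: 15.2
ee_pos: [0.6211, -0.0045, 0.0413]
tool_rot: [3.141, 0.004, -0.269]
contact_force: [-1.0, -0.4, -0.0]
finger_gap: 0.0001
grasp_force: 0.0
t: 15.45
ee_pos: [0.6105, 0.0034, 0.0443]
tool_rot: [-3.142, -0.001, -0.271]
contact_force: [0.1, -1.1, 0.1]
finger_gap: 0.0004
grasp_force: 0.3
t: 15.78
ee_pos: [0.6037, 0.0289, 0.0446]
tool_rot: [-3.14, -0.001, -0.268]
contact_force: [0.2, -0.5, 0.9]
finger_gap: 0.0001
grasp_force: 0.1
0.87 [167.8, 373.1] [ 0.6585 -0.0062  0.075 ] stand ang 327.75259234334476 0.036398467735568166
0.62 [165.7, 536.3] [ 0.6432 -0.0648  0.075 ] stand ang 291.6541320151322 0.08610023240787171
```

Stroke works: wing a is now at about 148°, with the finger trailing by about 33°. I'll continue.

```bash
python3 -m jog '[[-1,[0.03,-0.13,0],0],[-1,[0.06,-0.19,0],0],[-1,[0.10,-0.17,0],0],[-1,[0.14,-0.15,0],0],[-1,[0,0,0],0]]' | egrep 'ee_pos|contact'
python3 -m jog '[[-1,[0.17,-0.10,0],0],[-1,[0.19,-0.05,0],0],[-1,[0.20,0,0],0],[-1,[0.19,0.04,0],0],[-1,[0,0,0],0]]' | egrep 'ee_pos|contact'
cat > st.py <<'E'
from t import *
f=grab('wrist');s,_=ctx()
def rel(P): d=P-np.array([.634,.0208,0]);return 'ang %.0f r %.1f'%(np.degrees(np.arctan2(d[1],d[0])+.271)%360,1e3*np.hypot(*d[:2]))
print('t',s['t'],'finger',s['ee_pos'],rel(s['ee_pos']))
for r in env.place_of('wrist','wing_tip_a')[:3]: print('wing',round(r['score'],2),np.round(r['centre']),rel(atz(f,r['centre'],.073)))
for r in env.place_of('wrist','plate')[:3]: print('plate',round(r['score'],2),atz(f,r['centre'],.01))
E
python3 st.py
```

```text
ee_pos: [0.6251, 0.0488, 0.0438]
contact_force: [-0.2, 0.8, -0.2]
ee_pos: [0.6553, 0.0416, 0.0437]
contact_force: [0.3, -0.7, -0.2]
t 16.7667 finger [0.6545 0.042  0.0437] ang 61 r 29.5
wing 0.94 [266. 350.] ang 21 r 40.0
```

Stroke 1 done (wings at about 25° and 205°). Now lift, return over the top, and do stroke 2.

```bash
python3 -m jog '[[-1,[0,0,-0.5],0],[-1,[0,0,-0.5],0],[-1,[-0.21,0.7,0],0],[-1,[-0.21,0.7,0],0],[-1,[0,0,0],0]]' | egrep 'ee_pos|contact'
python3 st.py
```

```text
ee_pos: [0.6192, -0.0134, 0.084]
contact_force: [-0.9, -1.2, -0.5]
t 17.3333 finger [ 0.6205 -0.0107  0.084 ] ang 262 r 34.3
wing 0.88 [320. 286.] ang 209 r 34.1
wing 0.85 [207. 224.] ang 19 r 36.2
plate 0.61 [0.609  0.0249 0.01  ]
```

```bash
python3 -m jog '[[-1,[0.05,-0.1,0.5],0],[-1,[0,0,0.5],0],[-1,[0,0,0],0],[-1,[-0.19,-0.04,0],0],[-1,[-0.17,-0.09,0],0]]' | egrep 'ee_pos|contact'
python3 -m jog '[[-1,[-0.15,-0.13,0],0],[-1,[-0.11,-0.17,0],0],[-1,[-0.06,-0.19,0],0],[-1,[0,0,0],0]]' | egrep 'ee_pos|contact'
python3 st.py
```

```text
ee_pos: [0.6127, 0.006, 0.0443]
contact_force: [0.3, -1.5, 0.5]
ee_pos: [0.6056, 0.0314, 0.0446]
contact_force: [-1.0, 0.7, 0.5]
t 18.2333 finger [0.6058 0.0302 0.0445] ang 177 r 29.7
wing 0.87 [175. 389.] ang 322 r 37.0
wing 0.56 [300. 278.] ang 138 r 31.5
plate 0.64 [0.6086 0.0269 0.01  ]
```

```bash
python3 -m jog '[[-1,[0.01,-0.11,0],0],[-1,[0.06,-0.18,0],0],[-1,[0.10,-0.17,0],0],[-1,[0.14,-0.15,0],0],[-1,[0,0,0],0]]' | egrep 'ee_pos|contact'
python3 -m jog '[[-1,[0.17,-0.10,0],0],[-1,[0.19,-0.05,0],0],[-1,[0.20,0,0],0],[-1,[0.18,0.05,0],0],[-1,[0,0,0],0]]' | egrep 'ee_pos|contact'
python3 st.py
python3 -m jog '[[-1,[0,0,-0.5],0],[-1,[0,0,-0.5],0],[-1,[-0.21,0.65,0],0],[-1,[-0.21,0.65,0],0],[-1,[0,0,0],0]]' | egrep 'ee_pos|contact'
python3 st.py
```

```text
ee_pos: [0.6258, 0.0503, 0.0438]
contact_force: [0.4, -0.4, -0.2]
ee_pos: [0.6556, 0.0427, 0.0437]
contact_force: [0.7, 0.9, 1.6]
t 19.2167 finger [0.6547 0.043  0.0436] ang 63 r 30.4
wing 0.58 [271. 347.] ang 25 r 38.7
ee_pos: [0.6207, -0.0078, 0.084]
contact_force: [-0.6, -1.1, -1.4]
t 19.7833 finger [ 0.622  -0.0053  0.0841] ang 261 r 28.7
wing 0.92 [205. 234.] ang 20 r 37.1
wing 0.85 [318. 298.] ang 211 r 33.9
plate 0.62 [0.6099 0.0267 0.01  ]
```

Now stroke 3, about 116° to the screw's stop. I'll push slowly at the end and watch the force.

```bash
python3 -m jog '[[-1,[0.05,0.04,0.5],0],[-1,[0,0,0.63],0],[-1,[0,0,0],0],[-1,[-0.19,-0.04,0],0],[-1,[-0.17,-0.09,0],0]]' | egrep 'ee_pos|contact'
python3 -m jog '[[-1,[-0.15,-0.13,0],0],[-1,[-0.11,-0.17,0],0],[-1,[-0.06,-0.19,0],0],[-1,[0,0,0],0]]' | egrep 'ee_pos|contact'
python3 st.py
python3 -m jog '[[-1,[0.01,-0.11,0],0],[-1,[0.06,-0.18,0],0],[-1,[0,0,0],0]]' | egrep 'ee_pos|contact'
python3 st.py
```

```text
ee_pos: [0.6127, 0.0058, 0.0392]
contact_force: [0.4, -0.9, 0.7]
ee_pos: [0.6056, 0.031, 0.0396]
contact_force: [-1.7, 0.5, 0.8]
t 20.6833 finger [0.6057 0.0299 0.0393] ang 178 r 29.7
wing 0.91 [304. 278.] ang 138 r 30.3
wing 0.88 [178. 389.] ang 322 r 36.4
wing 0.18 [259. 326.] ang 172 r 2.9
ee_pos: [0.6122, 0.0397, 0.0386]
contact_force: [0.3, 1.1, -0.9]
t 21.0833 finger [0.6119 0.0393 0.0385] ang 156 r 28.8
wing 0.94 [210. 431.] ang 306 r 35.1
wing 0.63 [294. 280.] ang 115 r 32.2
plate 0.98 [0.6087 0.0274 0.01  ]
```

```bash
python3 -m jog '[[-1,[0.06,-0.11,0],0],[-1,[0,0,0],0]]' | egrep 'ee_pos|contact'
python3 -m jog '[[-1,[0.08,-0.10,0],0],[-1,[0,0,0],0]]' | egrep 'ee_pos|contact'
python3 -m jog '[[-1,[0.05,-0.04,0],0],[-1,[0,0,0],0]]' | egrep 'ee_pos|contact'
python3 -m jog '[[-1,[0.05,-0.04,0],0],[-1,[0,0,0],0]]' | egrep 'ee_pos|contact'
python3 st.py
```

```text
ee_pos: [0.6152, 0.0422, 0.0386]
contact_force: [-0.4, -1.4, 0.3]
ee_pos: [0.6196, 0.0454, 0.0386]
contact_force: [-0.8, 0.1, 0.5]
ee_pos: [0.6217, 0.046, 0.0386]
contact_force: [0.4, 0.1, -0.3]
ee_pos: [0.624, 0.0469, 0.0386]
contact_force: [-1.1, 0.1, 0.7]
t 21.9 finger [0.6239 0.0469 0.0386] ang 127 r 28.0
wing 0.81 [266. 460.] ang 284 r 32.8
wing 0.71 [279. 293.] ang 86 r 33.8
plate 0.45 [ 0.5381 -0.0703  0.01  ]
```

```bash
for i in 1 2 3; do python3 -m jog '[[-1,[0.05,-0.03,0],0],[-1,[0,0,0],0]]' | egrep 'ee_pos|contact';done
python3 st.py
```

```text
ee_pos: [0.6261, 0.0474, 0.0386]
contact_force: [-1.0, -0.5, -0.0]
ee_pos: [0.6273, 0.0478, 0.0384]
contact_force: [-3.2, -0.0, 1.0]
ee_pos: [0.6278, 0.0481, 0.038]
contact_force: [-7.5, -1.7, 3.8]
t 22.55 finger [0.6279 0.0481 0.0381] ang 118 r 28.0
wing 0.59 [280. 299.] ang 81 r 34.1
wing 0.59 [281. 465.] ang 279 r 32.5
plate 0.7 [0.6226 0.0646 0.01  ]
```

The screw is at its stop: force is rising and the tip has stalled. One more small push to confirm, then back off, lift and withdraw.

```bash
python3 -m jog '[[-1,[0.04,-0.02,0],0],[-1,[0,0,0],0]]' | egrep 'ee_pos|contact'
python3 -m jog '[[-1,[-0.15,0.08,0],0],[-1,[-0.10,0.05,0],0],[-1,[0,0,-0.5],0],[-1,[0,0,-0.9],0],[-1,[0,0,-0.9],0]]' | egrep 'ee_pos|contact'
python3 -m jog '[[-1,[-0.7,0,-0.5],0],[-1,[-0.9,0,0],0],[-1,[-0.9,0,0],0],[-1,[0,0,0],0],[-1,[0,0,0],0]]' 
python3 st.py; python3 -c "
from t import *
grab('wrist','w9.png')"
```

```text
ee_pos: [0.6282, 0.0482, 0.0379]
contact_force: [-11.1, -2.1, 6.9]
ee_pos: [0.6207, 0.0467, 0.1308]
contact_force: [0.5, -0.4, -0.5]
t: 23.65
ee_pos: [0.5238, 0.074, 0.1515]
tool_rot: [-3.141, -0.002, -0.268]
contact_force: [1.2, -0.2, 0.9]
finger_gap: -0.0
grasp_force: 0.0
t 23.7 finger [0.5254 0.0735 0.1514] ang 170 r 120.7
wing 0.89 [ 58. 412.] ang 269 r 34.4
wing 0.67 [ 59. 304.] ang 93 r 33.0
wing 0.21 [382.  40.] ang 134 r 348.7
plate 0.93 [0.6072 0.0266 0.01  ]
plate 0.65 [0.3839 0.053  0.01  ]
```

View pics/w9.png

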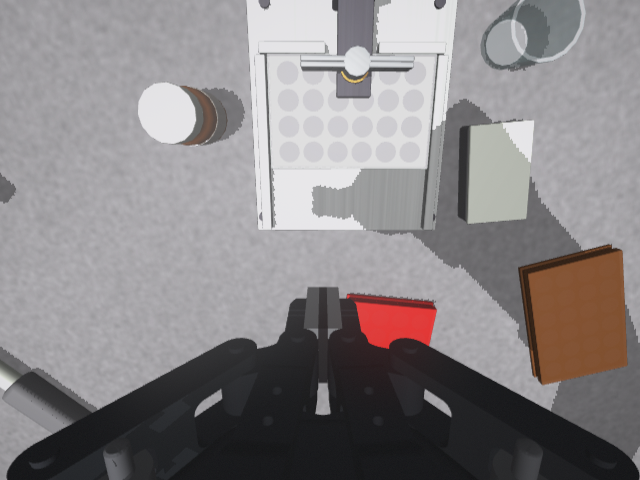

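The wings stand straight across at rows ~60 (tips at columns 302 and 413), about 90°, which matches q = 11.0. The plate is still against the stop, and the bystanders are in place.

```bash
python3 -c "
from workcell import env
print(env.job_done())"
```

```text
the job is handed in; nothing more can be done
None
```

The plate is home against the far stop, the wing screw is turned clockwise to its stop with the foot over the lid, the hand is clear, and the job is handed in at about 24 s; on the first try the fingertip was too high and pressed the lid briefly (about 35 N) without moving the plate.

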